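# Put the oil bottle back in its carrier and latch the gate

## Task

One bottle of fragrance oil is standing in front of the bottle carrier, in the way of its open gate. First stand it upright on the cork pad in the carrier's empty compartment and let go of it; then swing the gate shut and press it home until its sprung latch snaps in and holds by itself. Do not slam or force the gate, and do not disturb the other bottles or anything else on the table.

Things in the scene. Friction and masses are not known exactly. Their poses are not given: they have to be found in the camera images.
- loose_bottle: the amber glass bottle standing on the table in front of the carrier, within the gate's swing. 115 mm high: body 38 mm across up to 68 mm, sloping shoulder, then a straight black cap 28 mm across from 78 to 115 mm. About 60 to 130 g. Origin: centre of its underside, z up.
- cork_pad: cork disc 46 mm across and 4 mm thick, fixed on the floor of the one empty compartment of the carrier (any of the three). Origin: centre of its underside, 8 mm above the table; the bottle stands on its top, 12 mm above the table.
- carrier: plywood carrier screwed to the table, 100 mm deep (x), 230 wide (y), open on top. Origin: centre of its underside; x points away from the front, which the gate closes. Floor 8 mm; back and +y walls 65 mm high. Two dividers 53 mm high make three compartments 60 mm wide, 92 deep, centred at x -4 and y +76, +11, -54 mm, each holding one bottle; at the -y end the latch post.
- latch_post (a point): top centre of the solid post at the carrier's -y end, 30 mm wide, 85 mm high. On it stands an upright steel strike pin 6 mm thick, 85 to 109 mm high, at about x -76, y -101 mm in the carrier's frame; in its front is a rubber buffer. Both sit on one slotted plate set anywhere up to 10 mm nearer or farther (carrier x), so where the gate comes home must be felt.
- gate_hinge (a point): the vertical hinge axis of the gate, at table height: in the carrier's frame x = -68 mm, y = +115 mm.
- gate_push (a point): point to press: on the gate's outer face (facing the carrier's -x when shut), 175 mm from the hinge axis, 70 mm up. Axes: x from outer to inner face, y towards the hinge, z up. Gate: plywood 10 mm thick, 4 to 210 mm from the axis, 12 to 107 mm high, outer face 5 mm from the plane through the axis; at the top of its free end a flush steel latch case, with a small thumb stud to 112 mm.
- gate_edge (a point): outer corner of the gate's free edge, 210 mm from the hinge axis, 80 mm up. Over the last 14 mm of its way the tongue rides on the strike, over the last 10 also the buffer pushes back; it takes 10 to 15 N at gate_push, falling off a little at the snap. 1.5 mm past the snap is a hard stop. Over 24 N bends the latch. Let go before the snap, the gate is pushed open again.
- gate (a joint): opening angle of the gate, rad: growing as the free edge swings out to the carrier's -x (clockwise from above), at most 1.7. Starts 1.05 to 1.4 open and stays where it is left (0.06 Nm friction, 0.1 Nm s/rad damping). Latched it rests between -0.055 and 0.055, depending on the strike plate's setting. Shutting faster than 2 rad/s is slamming.
- tongue (a joint): how far the sloped brass tongue of the latch is pushed back into its case, in m: 0 fully out, at most 0.009. It sticks out 8 mm beyond the gate's free edge, 90 to 102 mm above the table; riding over the strike pin pushes it back about 5 mm, then it springs out behind the pin. Sprung, 2 to 4 N.
- carrier_bottle_a: a bottle like the loose one, already standing in the carrier; leave it there. Origin: centre of its underside.
- carrier_bottle_b: another such bottle in the carrier; leave it there. Origin: centre of its underside.
- pillar_candle: ivory pillar candle 64 mm across, 75 mm high, at the left; leave alone. Origin: centre of its underside.
- candle_jar: glass candle jar with metal lid, 68 mm across, 70 mm high, at the left; leave alone. Origin: centre of its underside.
- candle_tin: aluminium tin 72 mm across, 45 mm high, at the right; leave alone. Origin: centre of its underside.
- wick_box: cardboard box 70 x 100 x 30 mm, at the right; leave alone. Origin: centre of its underside.
- wood_stirrer: wooden stirring spoon lying at the right; leave alone. Origin: on its underside.
- buffer (a joint): how far the rubber buffer in the front of the latch post is pressed in by the gate, in m: 0 out, about 0.010 when the gate is latched, 0.0115 at its hard stop. Sprung, 2 N out to 10 N in.

How it is judged:
By the outcome, as a careful person would: the job done as asked, in the order asked, and still so for the second after the job is handed in, with the robot touching nothing.
It also fails if it takes over 72 s, if anything falls off the work surface, if the arm or the gripper's body presses on something with over 40 N, if the wrist force passes 120 N, or if a joint passes its speed limit or range.

## Robot

A 6-joint arm with a two-finger parallel gripper is mounted at the origin on the work surface. World frame = base frame: x ahead of the robot, y to its left, z up, the work surface at z = 0. Lengths are in m, angles in rad, forces in N, time in s.
With the tool pointing down it reaches from about 0.35 to 0.8 m from the base axis. Payload 7.3 kg.
Tool frame: the origin (TCP) lies between the finger pads; the fingertips stand 22 mm ahead of it and the grasp point (between the pads) lies 3 mm ahead of it; z points along the fingers, x is the direction in which the jaws open and shut, and the axes are right-handed (so a half turn about z gives the same grasp; the last joint's range is limited). The gripper opens to 85 mm and grips with 20 to 120 N. Pads are 22 mm wide; open, the fingers measure 114 mm over their backs; the gripper's body (76 mm by 85 mm) begins 54 mm behind the grasp point. The pads swing forward as they close: fully open they stand 13 mm farther back than shut.
Start: joints at [-1.44, 0.342, 1.524, -0, 1.275, -0.146], TCP at [0.143, -0.505, 0.253] pointing down, gripper open.
Joint ranges: [-2.53, 2.53], [-0.77, 2.02], [0.04, 2.7], [-1, 4.14], [0.28, 2.66], [-3.11, 3.11]. Speed limits (rad/s): [2.57, 2.57, 3.14, 3.14, 3.14, 3.14].

## Interface

Orientations are given as a unit quaternion [x, y, z, w].
In Python, from station import robot, optics, search_frame, place_of gives the robot as it stands. The module is installed in compiled form; this text tells all that it offers.
- The arm moves only by the shell command python3 -m pendant 'ROWS'. ROWS is JSON, a list of rows, each a list of 7 numbers: the shift along the tool's x, y, z in units of 600 mm (1.0 is 600 mm), then the turn, a rotation vector about the tool's x, y, z in units of 60 degrees (1.0 is 60 degrees), then the opening, from -1 (shut) to 1 (fully open), so that 0 is half open. In form: [[tx, ty, tz, wx, wy, wz, hand], ...]. A call has 1 to 8 rows; each row is the pose to reach, as a shift and turn from the pose commanded when the call began, along the tool's axes at that moment; what a row does not reach only later rows make up. A row lasts 1/12 s, in which the tool goes at most 41.7 mm and 7.16 degrees, less where a joint would pass 70% of its speed; a pose out of reach is approached as far as the arm can. A call with a number of a shift or a turn outside -1 to 1 is refused whole. A call with a gripper value outside its range is refused whole. The fingers move at their own pace and stop on an object; the grip force is fixed at half the most. Time passes only in rows, so rows that repeat a pose let the fingers close. It gives the time, the measured TCP pose, the force and the opening at its end, in the units of the state.
- robot.observe(): the state, without advancing time (a new reading comes with each control period).
- optics.capture(name): name is "side" or "top" or "wrist"; returns a dict with "pixels" (384x512x3 uint8, blue, green, red), "fx", "fy", "cx", "cy" (pixels), "dist" ([k1, k2, p1, p2, k3] as OpenCV has them; the pictures are not rectified), "R" (3x3) and "t" (3): a world point X has camera coordinates R X + t; the wrist camera has in their place "tool_from_camera" (4x4, takes a point from camera to tool coordinates, whose origin is the TCP and whose axes are the tool frame's). Camera axes: x right, y down, z forward; pixel columns grow to the right and rows downward; lengths in m; the calibration is good to about 2 mm. A picture is of the moment at which its call begins: read the wrist's pose just before it. There is no depth.
- robot.hand_in(): hands the job in, once; it reports no verdict.
Trained networks look in a picture, given as the dict that the camera call returned (one of the last four; its "shot" number tells which), for a name from the list of things; names that differ only in an ending like _2 or _b are one class to them, and where a whole thing is asked for, a point or a joint stands for the part that bears it (a point fixed in the world has none). Each returns a list of dicts, best first, with "conf" (0 to 1); they miss things now and then, are a little off and sometimes report something else, mostly with a low value. They report only what shows in the picture. A call takes as long as a camera call.
- search_frame(picture, label): "xyz" ([x, y, z] in m, in the coordinates of the camera as it stood for that picture, good to about 4 mm: the middle of the surface that is visible of it).
- place_of(picture, label): "xyz" ([x, y, z] in m, in the coordinates of the camera as it stood for that picture, good to about 4 mm: a listed point, or the origin of a listed thing).
The state is a dict: "t": time; "joint_pos": joint angles; "qd": joint speeds; "joint_torque": joint torques, N m; "tool_pos": TCP position; "eef_rot": TCP orientation; "contact_force": force on the tool from outside, world axes, zero at the start; "torque": the same for the moment, N m; "width": finger opening in m.
Only numpy, scipy, OpenCV 4.12 (cv2) and the standard library are available. Lean on these libraries where they do the work, as an engineer would, in place of code of your own. Each camera call takes 0.05 s, during which the arm holds its last target. There are 200 camera calls.

## Working session

There is one attempt and no reset: what is moved stays moved. The work goes in short steps, Python scripts to look and compute and a shell command to move; the robot and the scene stay as the last step left them, time stands still between calls to the robot, and variables do not carry over. Pictures are saved under pics/ and viewed, on a budget of 10 in all, crops included, one or two more only if the job needs it, and the job is handed in when it is done.

```bash
mkdir -p pics
cat > h.py <<'E'
import numpy as np, cv2
from scipy.spatial.transform import Rotation as Rn
from station import robot, optics, search_frame, place_of
def cap(n):
    s=robot.observe(); p=optics.capture(n)
    if n=="wrist":
        T=np.eye(4);T[:3,:3]=Rn.from_quat(s["eef_rot"]).as_matrix();T[:3,3]=s["tool_pos"]
        W=T@np.array(p["tool_from_camera"])
    else:
        V=np.eye(4);V[:3,:3]=p["R"];V[:3,3]=p["t"];W=np.linalg.inv(V)
    return p,W
def w(W,x): return (W@np.append(x,1))[:3]
def find(p,W,l,f=place_of,k=2):
    return [(round(d["conf"],2),w(W,d["xyz"]).round(4).tolist()) for d in f(p,l)[:k]]
def tool(dw):  # world shift -> row units
    s=robot.observe(); return (Rn.from_quat(s["eef_rot"]).as_matrix().T@np.array(dw)/0.6).round(4)
E
python3 - <<'E'
from h import *
s=robot.observe()
print({k:np.round(v,3).tolist() for k,v in s.items()})
for n in ["top","side"]:
    p,W=cap(n); cv2.imwrite(f"pics/{n}0.png",p["pixels"])
    for l in ["loose_bottle","cork_pad","carrier","latch_post","gate_hinge","gate_push","gate_edge","carrier_bottle_a","pillar_candle","candle_jar","candle_tin","wick_box","wood_stirrer"]:
        print(n,l,find(p,W,l,k=3))
E
```

```text
{'t': 0.0, 'joint_pos': [-1.44, 0.343, 1.525, 0.0, 1.275, -0.146], 'qd': [-0.001, -0.0, 0.0, 0.001, -0.001, -0.001], 'joint_torque': [0.001, -43.368, -24.602, -0.0, 0.008, 0.0], 'tool_pos': [0.143, -0.505, 0.253], 'eef_rot': [0.798, -0.603, -0.001, -0.001], 'contact_force': [-0.055, 0.484, 0.472], 'torque': [-0.037, 0.036, 0.008], 'width': 0.085}
top loose_bottle [(0.5, [0.4905, -0.0073, 0.0023]), (0.41, [0.6214, -0.0695, 0.0851])]
top cork_pad [(0.64, [0.6038, 0.0409, 0.0098])]
top carrier [(0.78, [0.6145, 0.0286, 0.0025])]
top latch_post [(0.56, [0.6233, -0.07, 0.085]), (0.54, [0.6016, 0.1037, 0.0098]), (0.31, [0.5258, -0.3635, -0.0002])]
top gate_hinge []
top gate_push [(0.68, [0.3769, 0.0587, 0.0691])]
top gate_edge [(0.74, [0.6233, -0.0679, 0.0863]), (0.66, [0.3405, 0.0424, 0.0818]), (0.26, [0.5994, 0.1026, 0.0093])]
top carrier_bottle_a [(0.54, [0.6014, 0.1036, 0.0107]), (0.4, [0.3396, 0.0402, 0.0817]), (0.21, [0.4892, -0.0066, 0.0036])]
top pillar_candle [(0.71, [0.5325, 0.3709, 0.0024])]
top candle_jar [(0.78, [0.3983, 0.4043, -0.0043]), (0.28, [0.5238, -0.3628, 0.0005])]
top
[... 229 characters left out ...]
rrier [(0.78, [0.6089, 0.0292, -0.0003])]
side latch_post [(0.84, [0.6183, -0.0765, 0.0861]), (0.41, [0.3945, -0.343, 0.0006]), (0.27, [0.3983, 0.3999, 0.0018])]
side gate_hinge [(0.98, [0.5295, 0.1326, 0.0009])]
side gate_push [(0.73, [0.3761, 0.0562, 0.0688])]
side gate_edge [(0.66, [0.5202, -0.3629, 0.0039])]
side carrier_bottle_a [(0.58, [0.6052, -0.0249, 0.0108]), (0.55, [0.5959, 0.1055, 0.0103])]
side pillar_candle [(0.77, [0.535, 0.3768, -0.0007]), (0.17, [0.5307, 0.1329, -0.0002])]
side candle_jar [(0.87, [0.3988, 0.3969, -0.0024])]
side candle_tin [(0.76, [0.5185, -0.3643, 0.0005])]
side wick_box [(0.83, [0.6479, -0.3682, 0.0021])]
side wood_stirrer [(0.66, [0.394, -0.343, 0.0043])]
```

View pics/top0.png

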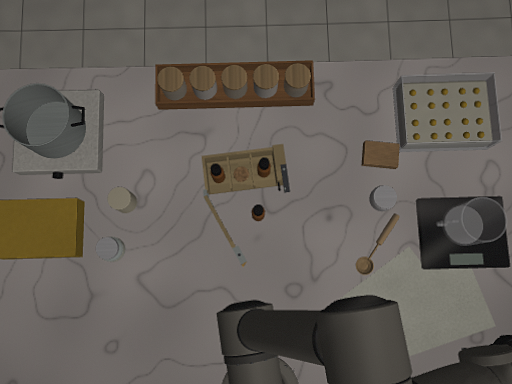

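View pics/side0.png

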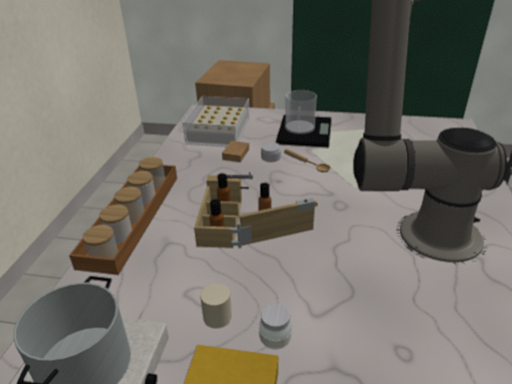

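The empty compartment is the middle one, at about (240,172) in the top view. The loose bottle is at (258,212), and the gate runs from (205,197) to (243,263). Next I fit the carrier pose and work out the first moves.

```bash
cat > fit.py <<'E'
from h import *
# carrier-frame points vs world
def fit(c,wd):
    c=np.array(c,float);wd=np.array(wd,float);cm=c.mean(0);wm=wd.mean(0)
    A=(c-cm).T@(wd-wm); th=np.arctan2(A[0,1]-A[1,0],A[0,0]+A[1,1])
    R=np.array([[np.cos(th),-np.sin(th)],[np.sin(th),np.cos(th)]])
    t=wm-R@cm; return th,R,t,(c@R.T+t-wd)
E
python3 - <<'E'
from fit import *
c=[[-.004,.011],[-.004,.076],[-.004,.076],[-.004,-.054],[0,0],[0,0],[-.068,.115]]
wd=[[.6038,.0409],[.6015,.1036],[.596,.1055],[.6052,-.0249],[.6145,.0286],[.609,.029],[.5295,.1326]]
th,R,t,r=fit(c,wd); print(np.degrees(th),t,(r*1e3).round(1).tolist())
print("pad",R@[-.004,.011]+t,"hinge",R@[-.068,.115]+t,"post",R@[0,-.1]+t)
b=np.array([.487,-.0095]); print("to bottle half", tool([*(b-[.143,-.505])/2,0]))
E
```

```text
5.5069842592896165 [0.60922985 0.02862787] [[0.4, -1.7], [-3.5, 0.3], [2.0, -1.6], [5.2, -0.6], [-5.3, 0.0], [0.2, -0.4], [1.0, 4.0]]
pad [0.60419267 0.03919323] hinge [0.53050748 0.13657133] post [ 0.61882656 -0.07091058]
to bottle half [-0.3189 -0.3886 -0.    ]
```

```bash
python3 -m pendant '[[-0.319,-0.389,0,0,0,-0.66,1],[-0.319,-0.389,0,0,0,-0.66,1],[-0.319,-0.389,0,0,0,-0.66,1],[-0.319,-0.389,0,0,0,-0.66,1],[-0.319,-0.389,0,0,0,-0.66,1],[-0.319,-0.389,0,0,0,-0.66,1],[-0.319,-0.389,0,0,0,-0.66,1],[-0.319,-0.389,0,0,0,-0.66,1]]'
python3 - <<'E'
from h import *
s=robot.observe();p=s["tool_pos"];R=Rn.from_quat(s["eef_rot"]).as_matrix()
print(s["t"],p,np.degrees(np.arctan2(R[1,0],R[0,0])),tool([.487-p[0],-.0095-p[1],0]))
E
```

```text
t: 2.07
tool_pos: [0.3176, -0.2528, 0.2536]
eef_rot: [0.955, -0.295, 0.0, -0.001]
contact_force: [-0.1, -0.3, -0.4]
width: 0.0854
2.0667 [ 0.31757498 -0.25282478  0.25355165] -34.32214235083929 [ 0.0045 -0.4941  0.0009]
```

```bash
python3 -m pendant '[[0.004,-0.494,0,0,0,-0.664,1],[0.004,-0.494,0,0,0,-0.664,1],[0.004,-0.494,0,0,0,-0.664,1],[0.004,-0.494,0,0,0,-0.664,1],[0.004,-0.494,0,0,0,-0.664,1],[0.004,-0.494,0,0,0,-0.664,1],[0.004,-0.494,0,0,0,-0.664,1],[0.004,-0.494,0,0,0,-0.664,1]]'
python3 - <<'E'
from h import *
s=robot.observe();p=s["tool_pos"];R=Rn.from_quat(s["eef_rot"]).as_matrix()
print(s["t"],p,np.degrees(np.arctan2(R[1,0],R[0,0])))
p,W=cap("wrist"); cv2.imwrite("pics/w1.png",p["pixels"])
print(W.round(3).tolist())
for l in ["loose_bottle","cork_pad","carrier_bottle_a","latch_post","gate_hinge","carrier","gate_push"]: print(l,find(p,W,l,k=3))
E
```

```text
t: 2.73
tool_pos: [0.4885, -0.0097, 0.2532]
eef_rot: [0.999, 0.049, 0.001, -0.001]
contact_force: [-0.6, -0.4, -0.4]
width: 0.0852
2.7333 [ 0.48847056 -0.00972398  0.25322688] 5.568395897530425
[[0.995, 0.095, 0.028, 0.482], [0.099, -0.957, -0.271, 0.059], [0.001, 0.272, -0.962, 0.373], [0.0, 0.0, 0.0, 1.0]]
loose_bottle [(0.87, [0.4856, -0.0096, -0.0011])]
cork_pad [(0.83, [0.604, 0.0381, 0.0059])]
carrier_bottle_a [(0.88, [0.6003, 0.1019, 0.0017]), (0.77, [0.6114, -0.0331, 0.0087])]
latch_post [(0.68, [0.6217, -0.0684, 0.0825])]
gate_hinge [(0.76, [0.5302, 0.1376, -0.0047])]
carrier [(0.85, [0.6095, 0.0244, -0.0003])]
gate_push [(0.59, [0.3757, 0.0615, 0.0689])]
```

View pics/w1.png

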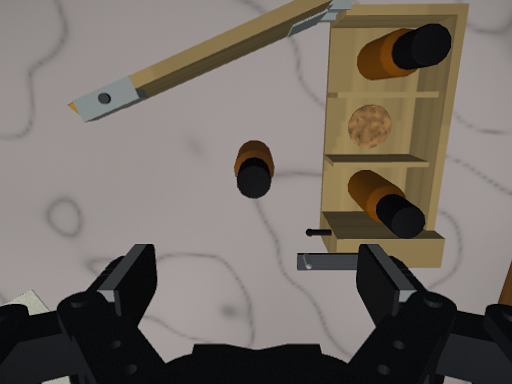

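The wrist view shows the loose bottle's cap top at about (254,181), the cork pad at (370,126), and the compartments to the right. I'll intersect those pixels with the known heights.

```bash
cat >> h.py <<'E'
def pix(p,W,uv,z):
    K=np.array([[p["fx"],0,p["cx"]],[0,p["fy"],p["cy"]],[0,0,1.]])
    n=cv2.undistortPoints(np.array([[uv]],float),K,np.array(p["dist"],float))[0,0]
    d=W[:3,:3]@[n[0],n[1],1]; return W[:3,3]+d*(z-W[2,3])/d[2]
E
python3 - <<'E'
from h import *
p,W=cap("wrist")
for n,uv,z in [("cap",(254.5,181),.115),("pad",(370,126),.012),("div1 front top",(328,95),.053),("div2 front",(327,158),.053),("a cap",(432,45),.123),("b cap",(407,222),.123),("pin top",(308,232),.109)]:
    print(n,pix(p,W,uv,z).round(4))
E
```

```text
cap [ 0.4837 -0.0135  0.115 ]
pad [0.6013 0.0308 0.012 ]
div1 front top [0.5442 0.0573 0.053 ]
div2 front [ 5.52e-01 -4.00e-04  5.30e-02]
a cap [0.5956 0.0952 0.123 ]
b cap [ 0.6065 -0.0337  0.123 ]
pin top [ 0.5327 -0.0552  0.109 ]
```

```bash
cat >> h.py <<'E'
def proj(p,W,X):
    V=np.linalg.inv(W);K=np.array([[p["fx"],0,p["cx"]],[0,p["fy"],p["cy"]],[0,0,1.]])
    return cv2.projectPoints(np.array(X,float).reshape(-1,3),cv2.Rodrigues(V[:3,:3])[0],V[:3,3],K,np.array(p["dist"],float))[0].reshape(-1,2)
def circ(p,W,im,c,r,z,col):
    a=np.linspace(0,2*np.pi,40);q=proj(p,W,np.c_[c[0]+r*np.cos(a),c[1]+r*np.sin(a),0*a+z])
    cv2.polylines(im,[np.int32(q.round())],True,col,1)
E
python3 - <<'E'
from h import *
s=robot.observe();print(s["t"],s["tool_pos"])
p,W=cap("wrist");im=p["pixels"].copy();print(p["fx"],p["cx"],p["cy"],p["dist"])
g=(0,255,0);r=(0,0,255)
circ(p,W,im,(.604,.0385),.023,.012,g);circ(p,W,im,(.4856,-.0096),.014,.115,g);circ(p,W,im,(.4856,-.0096),.019,.0,g)
circ(p,W,im,(.4837,-.0135),.014,.115,r)
for l in ["loose_bottle","cork_pad","carrier_bottle_a"]: print(l,find(p,W,l,k=3))
cv2.imwrite("pics/w2.png",im[80:280,200:470].repeat(2,0).repeat(2,1))
E
```

```text
3.1833 [ 0.485387   -0.01548053  0.25348396]
337.2051831242059 256.2681015774198 189.367127988501 [0.01309295 0.         0.         0.         0.        ]
loose_bottle [(0.82, [0.4882, -0.0094, -0.0023])]
cork_pad [(0.62, [0.6054, 0.0379, 0.0064])]
carrier_bottle_a [(0.86, [0.5965, 0.102, 0.0007]), (0.65, [0.6123, -0.0313, 0.0091])]
```

View pics/w2.png

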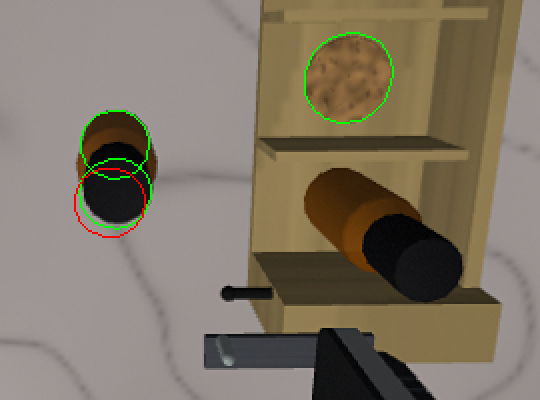

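The arm was still settling in the first wrist frame. With settled poses the cork pad lands exactly on (0.604, 0.0385). The bottle is at about (0.486, -0.008), a small shift from the green circle. Descending to the cap now.

```bash
python3 -m pendant '[[0.002,-0.0123,0,0,0,0,1],[0.002,-0.0123,0.06,0,0,0,1],[0.002,-0.0123,0.12,0,0,0,1],[0.002,-0.0123,0.18,0,0,0,1],[0.002,-0.0123,0.225,0,0,0,1],[0.002,-0.0123,0.254,0,0,0,1],[0.002,-0.0123,0.254,0,0,0,1],[0.002,-0.0123,0.254,0,0,0,1]]'
python3 - <<'E'
from h import *
p,W=cap("wrist")
p,W=cap("wrist");s=robot.observe();print(s["t"],s["tool_pos"],s["contact_force"])
im=p["pixels"].copy()
for c in [(.486,-.008)]: circ(p,W,im,c,.014,.115,(0,255,0))
circ(p,W,im,(.604,.0385),.023,.012,(0,255,0))
cv2.imwrite("pics/w3.png",im)
E
```

```text
t: 4.05
tool_pos: [0.486, -0.0065, 0.1006]
eef_rot: [0.999, 0.046, -0.001, -0.0]
contact_force: [1.2, 0.3, 0.4]
width: 0.0856
4.15 [ 0.48726754 -0.00682618  0.10219426] [ 0.03594619 -0.24751966  0.69344976]
```

View pics/w3.png

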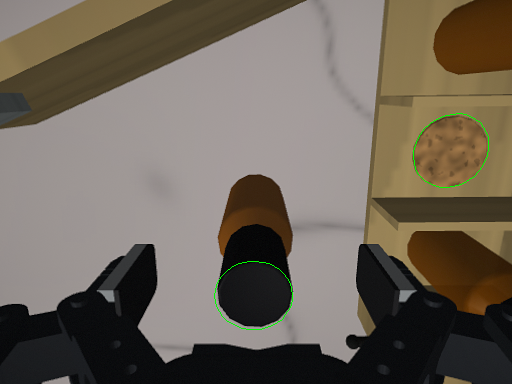

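The cap (254,293) is centred between the jaws and both overlays fit. Closing.

```bash
python3 -m pendant '[[0,0,0,0,0,0,-1],[0,0,0,0,0,0,-1],[0,0,0,0,0,0,-1],[0,0,0,0,0,0,-1],[0,0,0,0,0,0,-1],[0,0,0,0,0,0,-1],[0,0,0,0,0,0,-1],[0,0,0,0,0,0,-1]]'; python3 -m pendant '[[0,0,0,0,0,0,-1],[0,0,-0.01,0,0,0,-1],[0,0,-0.04,0,0,0,-1],[0,0,-0.08,0,0,0,-1],[0,0,-0.12,0,0,0,-1],[0,0,-0.15,0,0,0,-1],[0,0,-0.17,0,0,0,-1],[0,0,-0.17,0,0,0,-1]]'
python3 - <<'E'
from h import *
cap("wrist");cap("wrist");s=robot.observe();p=s["tool_pos"];print(s["t"],p,s["width"],s["contact_force"],Rn.from_quat(s["eef_rot"]).as_euler("xyz",degrees=True))
print(tool([.604-p[0],.0385-p[1],0]))
E
```

```text
t: 4.82
tool_pos: [0.4865, -0.007, 0.1015]
eef_rot: [0.999, 0.046, 0.0, 0.0]
contact_force: [-0.9, -0.2, 6.3]
width: 0.0265
t: 5.48
tool_pos: [0.4875, -0.0071, 0.2056]
eef_rot: [0.999, 0.046, 0.002, 0.001]
contact_force: [1.0, -0.0, -1.6]
width: 0.0267
5.5833 [ 0.48604355 -0.0068281   0.20272996] 0.026432607488287824 [-0.20693944  0.23701432 -2.07776829] [ 1.79995058e+02 -4.30613159e-03  5.30100520e+00]
[ 0.2027 -0.0571  0.    ]
```

```bash
python3 -m pendant '[[0.02,-0.006,0,0,0,0,-1],[0.06,-0.017,0,0,0,0,-1],[0.1,-0.028,0,0,0,0,-1],[0.14,-0.04,0,0,0,0,-1],[0.17,-0.048,0,0,0,0,-1],[0.19,-0.054,0,0,0,0,-1],[0.203,-0.057,0,0,0,0,-1],[0.203,-0.057,0,0,0,0,-1]]'
python3 - <<'E'
from h import *
cap("wrist");p,W=cap("wrist");s=robot.observe();print(s["t"],s["tool_pos"],s["width"])
im=p["pixels"].copy();circ(p,W,im,(.604,.0385),.023,.012,(0,255,0))
x,y,z=s["tool_pos"]; circ(p,W,im,(x,y-.001),.019,z-.101,(0,0,255))
cv2.imwrite("pics/w4.png",im)
print(find(p,W,"cork_pad"))
E
```

```text
t: 6.25
tool_pos: [0.6048, 0.0389, 0.201]
eef_rot: [0.999, 0.047, -0.001, -0.0]
contact_force: [-0.5, 0.4, -1.9]
width: 0.0265
6.35 [0.60354521 0.03827417 0.20173221] 0.026746536077534362
[(0.93, [0.6028, 0.0394, 0.0051]), (0.22, [0.599, 0.1028, -0.0009])]
```

View pics/w4.png

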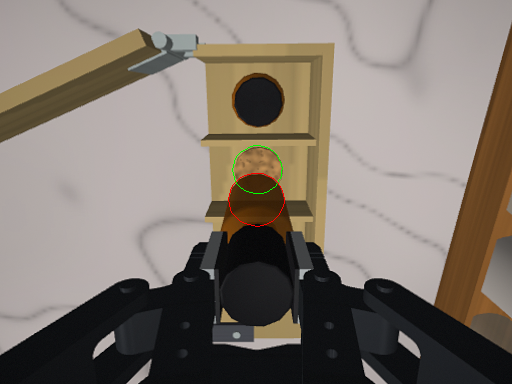

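The pad overlay is exact and the bottle hangs straight above it. I'll lower it to about 3 mm above the pad, then feel for contact.

```bash
python3 -m pendant '[[0,-0.002,0.02,0,0,0,-1],[0,-0.002,0.05,0,0,0,-1],[0,-0.002,0.08,0,0,0,-1],[0,-0.002,0.105,0,0,0,-1],[0,-0.002,0.125,0,0,0,-1],[0,-0.002,0.138,0,0,0,-1],[0,-0.002,0.141,0,0,0,-1],[0,-0.002,0.141,0,0,0,-1]]'; python3 -m pendant '[[0,0,0,0,0,0,-1],[0,0,0.002,0,0,0,-1],[0,0,0.002,0,0,0,-1],[0,0,0.002,0,0,0,-1]]';python3 -m pendant '[[0,0,0.001,0,0,0,-1],[0,0,0.002,0,0,0,-1],[0,0,0.002,0,0,0,-1],[0,0,0.002,0,0,0,-1]]'
```

```text
t: 7.07
tool_pos: [0.6038, 0.0394, 0.1182]
eef_rot: [0.999, 0.046, -0.0, 0.0]
contact_force: [0.5, -1.2, -1.7]
width: 0.0267
t: 7.4
tool_pos: [0.6045, 0.0396, 0.1176]
eef_rot: [0.999, 0.046, 0.0, 0.0]
contact_force: [0.3, -0.2, -1.2]
width: 0.0268
t: 7.73
tool_pos: [0.6042, 0.0396, 0.1158]
eef_rot: [0.999, 0.046, -0.0, 0.0]
contact_force: [0.3, -0.7, 0.1]
width: 0.0264
```

```bash
python3 -m pendant '[[0,0,0.001,0,0,0,-1],[0,0,0.002,0,0,0,-1],[0,0,0.002,0,0,0,-1],[0,0,0.002,0,0,0,-1]]'; python3 -m pendant '[[0,0,0.001,0,0,0,-1],[0,0,0.001,0,0,0,-1],[0,0,0.001,0,0,0,-1]]'
```

```text
t: 8.07
tool_pos: [0.6042, 0.0396, 0.1146]
eef_rot: [0.999, 0.046, -0.0, 0.0]
contact_force: [-0.3, 0.2, -1.2]
width: 0.0264
t: 8.32
tool_pos: [0.6043, 0.0396, 0.1141]
eef_rot: [0.999, 0.046, -0.0, 0.0]
contact_force: [0.7, -0.2, -0.5]
width: 0.0268
```

```bash
python3 -m pendant '[[0,0,0.001,0,0,0,-1],[0,0,0.0015,0,0,0,-1],[0,0,0.0015,0,0,0,-1],[0,0,0.0015,0,0,0,-1]]'; python3 -m pendant '[[0,0,0.001,0,0,0,-1],[0,0,0.001,0,0,0,-1],[0,0,0.001,0,0,0,-1]]'
```

```text
t: 8.65
tool_pos: [0.6044, 0.0396, 0.1135]
eef_rot: [0.999, 0.046, 0.0, 0.0]
contact_force: [-1.3, 0.9, 3.2]
width: 0.0265
t: 8.9
tool_pos: [0.6044, 0.0396, 0.1135]
eef_rot: [0.999, 0.046, 0.0, 0.0]
contact_force: [-3.2, 0.4, 6.3]
width: 0.0265
```

Contact came at the expected height. Releasing and lifting.

```bash
python3 -m pendant '[[0,0,0,0,0,0,0],[0,0,0,0,0,0,0],[0,0,0,0,0,0,0.3],[0,0,0,0,0,0,0.3],[0,0,0,0,0,0,0.3]]'; python3 -m pendant '[[0,0,-0.02,0,0,0,0.3],[0,0,-0.06,0,0,0,0.3],[0,0,-0.11,0,0,0,0.3],[0,0,-0.16,0,0,0,0.3],[0,0,-0.2,0,0,0,0.3],[0,0,-0.22,0,0,0,0.3],[0,0,-0.22,0,0,0,0.3]]'
python3 - <<'E'
from h import *
cap("wrist");p,W=cap("wrist");s=robot.observe();print(s["t"],s["tool_pos"],s["width"],s["contact_force"])
q=cap("top")
print("wrist",find(p,W,"loose_bottle",k=3),find(p,W,"cork_pad"),find(p,W,"gate_push"),find(p,W,"gate_hinge"))
im=p["pixels"].copy();circ(p,W,im,(.604,.0385),.014,.127,(0,255,0));cv2.imwrite("pics/w5.png",im)
E
```

```text
t: 9.32
tool_pos: [0.6042, 0.0396, 0.1123]
eef_rot: [0.999, 0.046, -0.0, 0.0]
contact_force: [-0.6, -0.1, -0.0]
width: 0.0553
t: 9.9
tool_pos: [0.6056, 0.0396, 0.2482]
eef_rot: [0.999, 0.046, 0.003, 0.0]
contact_force: [0.4, 0.5, 0.6]
width: 0.0552
10.0 [0.60408638 0.03962974 0.24416728] 0.055704344285717314 [-0.44421047  0.54923146 -0.07614023]
wrist [(0.68, [0.6027, 0.0375, 0.0107])] [(0.47, [0.6066, 0.0338, 0.0042])] [] []
```

View pics/w5.png

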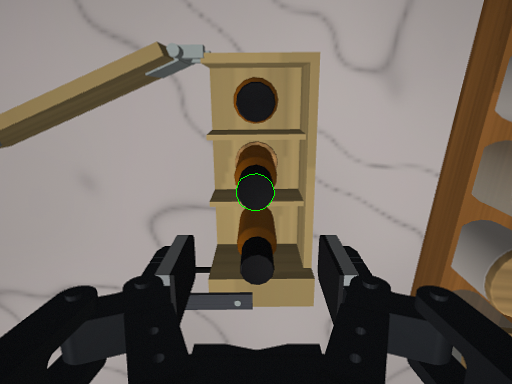

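The bottle stands upright on the pad: the cap overlay at (255,191) fits and the hand is clear. For the gate, I'll set up a helper that gives tool targets relative to the hinge and turns the tool with the gate, pushing along tool y with the shut fingers.

```bash
cat > g.py <<'E'
from h import *
import sys
H=np.array([.5305,.1366]);Y=np.radians(5.5)
def u(a): return np.array([np.cos(a),np.sin(a)])
def row(al,r,gap,z):   # gap between finger side and outer face
    s=robot.observe();R=Rn.from_quat(s["eef_rot"]).as_matrix();p=np.array(s["tool_pos"])
    xy=H+r*u(Y-np.pi/2-al)+(.005+.011+gap)*u(Y+np.pi-al)
    t=R.T@(np.append(xy,z)-p)/.6
    az=Y+np.pi/2-al; d=az-np.arctan2(R[1,0],R[0,0]); d=(d+np.pi)%(2*np.pi)-np.pi
    return xy.round(3).tolist(),t.round(4).tolist(),round(-np.degrees(d)/60,3)
def st():
    s=robot.observe();p=np.array(s["tool_pos"]);R=Rn.from_quat(s["eef_rot"]).as_matrix();az=np.arctan2(R[1,0],R[0,0])
    al=Y+np.pi/2-az;v=p[:2]-H;print("t",round(s["t"],2),"p",p.round(4),"al_tool",round(al,3),"r",round(v@u(Y-np.pi/2-al),4),"face gap",round(v@u(Y+np.pi-al)-.016,4),"Fpush",round(-np.dot(s["contact_force"][:2],u(Y-al)),2),"F",np.round(s["contact_force"],1))
E
python3 - <<'E'
from g import *
st();print(row(1.17,.12,.03,.244))
for n in ["top","side"]:
    p,W=cap(n);print(n,find(p,W,"gate_push"),find(p,W,"gate_edge"))
E
```

```text
t 10.25 p [0.6038 0.0396 0.2432] al_tool 1.574 r -0.064 face gap -0.1193 Fpush -0.32 F [ 0.1 -0.3 -0.1]
([0.403, 0.12], [-0.3208, -0.164, -0.0006], np.float64(-0.386))
top [] []
side [(0.64, [0.3747, 0.0575, 0.0673])] [(0.65, [0.3487, 0.0412, 0.0797]), (0.49, [0.5324, 0.1334, 0.0002])]
```

```bash
python3 -m pendant '[[-0.02,-0.01,0,0,0,-0.03,0.3],[-0.08,-0.04,0,0,0,-0.1,0],[-0.14,-0.07,0,0,0,-0.17,-1],[-0.2,-0.1,0,0,0,-0.24,-1],[-0.26,-0.13,0,0,0,-0.31,-1],[-0.3,-0.155,0,0,0,-0.36,-1],[-0.321,-0.164,0,0,0,-0.386,-1],[-0.321,-0.164,0,0,0,-0.386,-1]]'
python3 - <<'E'
from g import *
cap("wrist");p,W=cap("wrist");st();print(robot.observe()["width"],row(1.17,.12,.03,.085))
print(find(p,W,"gate_push"),find(p,W,"gate_hinge"),find(p,W,"gate_edge"))
E
```

```text
t: 11.22
tool_pos: [0.4008, 0.1208, 0.245]
eef_rot: [0.969, 0.247, -0.0, -0.0]
contact_force: [0.1, -0.6, -0.2]
width: -0.0002
t 11.32 p [0.4038 0.1199 0.2451] al_tool 1.17 r 0.1193 face gap 0.0297 Fpush -0.32 F [-0.2 -0.5 -0.4]
-0.00018422644421873562 ([0.403, 0.12], [-0.0015, -0.0007, 0.2668], np.float64(-0.0))
[(0.82, [0.3759, 0.0572, 0.0698])] [(0.67, [0.5304, 0.1366, -0.0037])] [(0.68, [0.3501, 0.0399, 0.0786])]
```

```bash
python3 -m pendant '[[0,0,0.03,0,0,0,-1],[0,0,0.08,0,0,0,-1],[0,0,0.13,0,0,0,-1],[0,0,0.18,0,0,0,-1],[0,0,0.22,0,0,0,-1],[0,0,0.25,0,0,0,-1],[0,0,0.267,0,0,0,-1],[0,0,0.267,0,0,0,-1]]'
python3 - <<'E'
from g import *
cap("wrist");cap("wrist");st()
for k in range(1,9):
    a=1.17-.05*max(k-2,0); g=max(.03-.012*k,0); print(row(a,.12+.002*k,g,.085)[1:])
E
```

```text
t: 12.13
tool_pos: [0.4028, 0.1192, 0.082]
eef_rot: [0.969, 0.245, -0.002, -0.0]
contact_force: [0.0, -0.2, 0.6]
width: -0.0002
t 12.23 p [0.404  0.1195 0.0841] al_tool 1.171 r 0.1194 face gap 0.0291 Fpush -0.29 F [ 0.6  0.  -0.3]
([-0.0043, 0.0188, -0.0015], np.float64(-0.001))
([-0.0076, 0.0388, -0.0015], np.float64(-0.001))
([-0.012, 0.0593, -0.0015], np.float64(-0.049))
([-0.0159, 0.0702, -0.0015], np.float64(-0.096))
([-0.0191, 0.0815, -0.0015], np.float64(-0.144))
([-0.0218, 0.093, -0.0015], np.float64(-0.192))
([-0.0239, 0.1049, -0.0015], np.float64(-0.24))
([-0.0253, 0.117, -0.0015], np.float64(-0.287))
```

```bash
python3 -m pendant '[[-0.004,0.019,0,0,0,0,-1],[-0.008,0.039,0,0,0,0,-1],[-0.012,0.059,0,0,0,-0.049,-1],[-0.016,0.070,0,0,0,-0.096,-1],[-0.019,0.081,0,0,0,-0.144,-1],[-0.022,0.093,0,0,0,-0.192,-1],[-0.024,0.105,0,0,0,-0.24,-1],[-0.025,0.117,0,0,0,-0.287,-1]]'
python3 - <<'E'
from g import *
st()
p,W=cap("side");st();print(find(p,W,"gate_push"),find(p,W,"gate_edge"))
for k in range(1,9): print(row(.87-.05*k,.137+.002*k,0,.085)[1:])
E
```

```text
t: 12.9
tool_pos: [0.4246, 0.0504, 0.0855]
eef_rot: [0.921, 0.389, 0.001, 0.0]
contact_force: [-0.1, 1.2, -0.4]
width: 0.0003
t 12.9 p [0.4246 0.0504 0.0855] al_tool 0.868 r 0.1356 face gap -0.0002 Fpush 0.94 F [-0.1  1.2 -0.4]
t 12.95 p [0.4255 0.0496 0.0856] al_tool 0.865 r 0.1356 face gap -0.001 Fpush -0.66 F [1.1 0.2 0.9]
[(0.63, [0.4086, 0.0119, 0.0702])] [(0.88, [0.384, -0.0103, 0.0789])]
([-0.0068, 0.0109, 0.0004], np.float64(-0.05))
([-0.0105, 0.0228, 0.0004], np.float64(-0.097))
([-0.0136, 0.0352, 0.0004], np.float64(-0.145))
([-0.0161, 0.0478, 0.0004], np.float64(-0.193))
([-0.0179, 0.0607, 0.0004], np.float64(-0.241))
([-0.019, 0.0738, 0.0005], np.float64(-0.288))
([-0.0194, 0.0872, 0.0005], np.float64(-0.336))
([-0.0191, 0.1007, 0.0005], np.float64(-0.384))
```

```bash
python3 -m pendant '[[-0.007,0.011,0,0,0,-0.05,-1],[-0.01,0.023,0,0,0,-0.097,-1],[-0.013,0.035,0,0,0,-0.145,-1],[-0.016,0.048,0,0,0,-0.193,-1],[-0.018,0.061,0,0,0,-0.241,-1],[-0.019,0.074,0,0,0,-0.288,-1],[-0.019,0.087,0,0,0,-0.336,-1],[-0.019,0.1,0,0,0,-0.384,-1]]'
python3 - <<'E'
from g import *
st()
p,W=cap("side");st()
for k in range(1,9): print(row(.47-.03*k,.153+.002*k,0,.085)[1:])
E
```

```text
t: 13.72
tool_pos: [0.4588, 0.001, 0.0848]
eef_rot: [0.825, 0.565, 0.0, 0.0]
contact_force: [-0.2, -0.3, 0.1]
width: -0.0002
t 13.72 p [0.4588 0.001  0.0848] al_tool 0.467 r 0.1523 face gap 0.0017 Fpush 0.07 F [-0.2 -0.3  0.1]
t 13.77 p [4.603e-01 1.000e-04 8.500e-02] al_tool 0.464 r 0.1526 face gap 0.0004 Fpush -1.61 F [ 1.2 -1.4  0.2]
([-0.0046, 0.0069, -0.0], np.float64(-0.023))
([-0.0084, 0.0149, -0.0], np.float64(-0.051))
([-0.012, 0.023, 0.0], np.float64(-0.08))
([-0.0153, 0.0314, 0.0], np.float64(-0.109))
([-0.0183, 0.04, 0.0], np.float64(-0.137))
([-0.0211, 0.0487, 0.0001], np.float64(-0.166))
([-0.0236, 0.0576, 0.0001], np.float64(-0.195))
([-0.0258, 0.0667, 0.0001], np.float64(-0.223))
```

```bash
python3 -m pendant '[[-0.005,0.007,0,0,0,-0.023,-1],[-0.008,0.015,0,0,0,-0.051,-1],[-0.012,0.023,0,0,0,-0.08,-1],[-0.015,0.031,0,0,0,-0.109,-1],[-0.018,0.04,0,0,0,-0.137,-1],[-0.021,0.049,0,0,0,-0.166,-1],[-0.024,0.058,0,0,0,-0.195,-1],[-0.026,0.067,0,0,0,-0.223,-1]]'
python3 - <<'E'
from g import *
st()
p,W=cap("side");st();print(find(p,W,"gate_push"),find(p,W,"gate_edge"),find(p,W,"latch_post"))
for k in range(1,9): print(row(.23-.012*k,.169+.001*min(k,6),0,.085)[1:])
E
```

```text
t: 14.43
tool_pos: [0.4904, -0.0279, 0.0847]
eef_rot: [0.754, 0.656, 0.0, -0.0]
contact_force: [-0.8, 0.1, 0.6]
width: 0.0003
t 14.43 p [ 0.4904 -0.0279  0.0847] al_tool 0.235 r 0.1685 face gap 0.0009 Fpush 0.77 F [-0.8  0.1  0.6]
t 14.48 p [ 0.4915 -0.0285  0.0848] al_tool 0.233 r 0.1689 face gap 0.0 Fpush -1.59 F [ 1.5 -1.1 -0.4]
[] [(0.56, [0.5025, -0.0675, 0.0782])] [(0.77, [0.6211, -0.0744, 0.0894])]
([-0.0029, 0.0066, -0.0008], np.float64(-0.017))
([-0.0048, 0.0101, -0.0008], np.float64(-0.029))
([-0.0067, 0.0136, -0.0008], np.float64(-0.04))
([-0.0085, 0.0171, -0.0008], np.float64(-0.052))
([-0.0102, 0.0207, -0.0008], np.float64(-0.063))
([-0.012, 0.0243, -0.0008], np.float64(-0.075))
([-0.012, 0.0278, -0.0008], np.float64(-0.086))
([-0.012, 0.0314, -0.0008], np.float64(-0.097))
```

```bash
python3 -m pendant '[[-0.003,0.0065,0,0,0,-0.017,-1],[-0.005,0.01,0,0,0,-0.029,-1],[-0.007,0.0135,0,0,0,-0.04,-1],[-0.0085,0.017,0,0,0,-0.052,-1],[-0.01,0.0205,0,0,0,-0.063,-1],[-0.012,0.024,0,0,0,-0.075,-1],[-0.012,0.024,0,0,0,-0.075,-1]]'
python3 - <<'E'
from g import *
for _ in range(3): cap("wrist"); st()
for k in range(1,9): print(row(.155-.012*k,.175,0,.085)[1:])
E
```

```text
t: 15.22
tool_pos: [0.5042, -0.0377, 0.0844]
eef_rot: [0.728, 0.686, 0.0, 0.0]
contact_force: [-0.3, -0.0, 0.1]
width: -0.0003
t 15.27 p [ 0.504  -0.0376  0.0843] al_tool 0.155 r 0.1755 face gap 0.0001 Fpush -0.82 F [ 0.8 -0.2  0.1]
t 15.32 p [ 0.5038 -0.0375  0.0844] al_tool 0.156 r 0.1754 face gap 0.0003 Fpush 0.36 F [-0.3  0.3  0.4]
t 15.37 p [ 0.5037 -0.0374  0.0844] al_tool 0.156 r 0.1753 face gap 0.0003 Fpush -0.95 F [1.  0.7 0.6]
([0.0002, 0.0043, -0.0011], np.float64(-0.012))
([-0.0001, 0.0078, -0.0011], np.float64(-0.023))
([-0.0003, 0.0113, -0.0011], np.float64(-0.035))
([-0.0005, 0.0148, -0.0011], np.float64(-0.046))
([-0.0006, 0.0183, -0.0011], np.float64(-0.058))
([-0.0007, 0.0218, -0.0011], np.float64(-0.069))
([-0.0007, 0.0253, -0.0011], np.float64(-0.081))
([-0.0007, 0.0288, -0.0011], np.float64(-0.092))
```

```bash
for i in 1; do :; done; python3 -m pendant '[[0,0.0018,0,0,0,-0.006,-1],[0,0.0035,0,0,0,-0.0115,-1],[0,0.0035,0,0,0,-0.0115,-1]]'|grep -v -e eef -e width; python3 -m pendant '[[0,0.0018,0,0,0,-0.006,-1],[0,0.0035,0,0,0,-0.0115,-1],[0,0.0035,0,0,0,-0.0115,-1]]'|grep -v -e eef -e width; python3 -m pendant '[[0,0.0018,0,0,0,-0.006,-1],[0,0.0035,0,0,0,-0.0115,-1],[0,0.0035,0,0,0,-0.0115,-1]]'|grep -v -e eef -e width
python3 -c "
from g import *
st()"
```

```text
t: 15.62
tool_pos: [0.5059, -0.0375, 0.0844]
contact_force: [-0.1, 0.8, -0.7]
t: 15.87
tool_pos: [0.5081, -0.0376, 0.0844]
contact_force: [-0.2, -0.5, -0.1]
t: 16.12
tool_pos: [0.5102, -0.0377, 0.0844]
contact_force: [-0.1, 0.2, -0.2]
t 16.12 p [ 0.5102 -0.0377  0.0844] al_tool 0.119 r 0.1747 face gap 0.0003 Fpush 0.07 F [-0.1  0.2 -0.2]
```

```bash
python3 -m pendant '[[0,0.0018,0,0,0,-0.006,-1],[0,0.0035,0,0,0,-0.0115,-1],[0,0.0035,0,0,0,-0.0115,-1]]'|grep -v -e eef -e width; python3 -m pendant '[[0,0.0018,0,0,0,-0.006,-1],[0,0.0035,0,0,0,-0.0115,-1],[0,0.0035,0,0,0,-0.0115,-1]]'|grep -v -e eef -e width; python3 -m pendant '[[0,0.0018,0,0,0,-0.006,-1],[0,0.0035,0,0,0,-0.0115,-1],[0,0.0035,0,0,0,-0.0115,-1]]'|grep -v -e eef -e width
python3 -c "
from g import *
st()"
```

```text
t: 16.37
tool_pos: [0.5124, -0.0378, 0.0844]
contact_force: [-0.5, -0.9, -0.6]
t: 16.62
tool_pos: [0.5144, -0.0378, 0.0844]
contact_force: [-0.2, -0.3, 0.9]
t: 16.87
tool_pos: [0.5164, -0.0377, 0.0844]
contact_force: [-0.4, 0.1, 0.0]
t 16.87 p [ 0.5164 -0.0377  0.0844] al_tool 0.083 r 0.1741 face gap 0.0004 Fpush 0.38 F [-0.4  0.1  0. ]
```

```bash
python3 -m pendant '[[0,0.0018,0,0,0,-0.006,-1],[0,0.0035,0,0,0,-0.0115,-1],[0,0.0035,0,0,0,-0.0115,-1]]'|grep -v -e eef -e width; python3 -m pendant '[[0,0.0018,0,0,0,-0.006,-1],[0,0.0035,0,0,0,-0.0115,-1],[0,0.0035,0,0,0,-0.0115,-1]]'|grep -v -e eef -e width
python3 -c "
from g import *
st()
p,W=cap('side');print(find(p,W,'gate_edge'),find(p,W,'gate_push'))"
```

```text
t: 17.12
tool_pos: [0.5179, -0.0377, 0.0842]
contact_force: [-4.0, -0.7, 1.3]
t: 17.37
tool_pos: [0.5199, -0.0377, 0.0842]
contact_force: [-4.5, -0.1, 1.1]
t 17.37 p [ 0.5199 -0.0377  0.0842] al_tool 0.058 r 0.1737 face gap 0.0012 Fpush 4.48 F [-4.5 -0.1  1.1]
[(0.75, [0.5406, -0.0741, 0.0801])] [(0.65, [0.5363, -0.0418, 0.0697])]
```

Resistance started (4 N), so the tongue is on the strike. It should snap 12–14 mm on from about x = 0.517.

```bash
python3 -m pendant '[[0,0.0018,0,0,0,-0.006,-1],[0,0.0035,0,0,0,-0.0115,-1],[0,0.0035,0,0,0,-0.0115,-1]]'|grep -v -e eef -e width; python3 -m pendant '[[0,0.0018,0,0,0,-0.006,-1],[0,0.0035,0,0,0,-0.0115,-1],[0,0.0035,0,0,0,-0.0115,-1]]'|grep -v -e eef -e width; python3 -m pendant '[[0,0.001,0,0,0,-0.003,-1],[0,0.002,0,0,0,-0.006,-1],[0,0.002,0,0,0,-0.006,-1]]'|grep -v -e eef -e width
python3 -c "
from g import *
st()"
```

```text
t: 17.77
tool_pos: [0.5213, -0.0375, 0.084]
contact_force: [-6.4, -0.6, 2.9]
t: 18.02
tool_pos: [0.5229, -0.0374, 0.0839]
contact_force: [-9.3, -0.9, 3.2]
t: 18.27
tool_pos: [0.524, -0.0374, 0.0839]
contact_force: [-9.1, -1.8, 3.5]
t 18.27 p [ 0.524  -0.0374  0.0839] al_tool 0.028 r 0.1732 face gap 0.0023 Fpush 9.25 F [-9.1 -1.8  3.5]
```

```bash
python3 -m pendant '[[0,0.001,0,0,0,-0.003,-1],[0,0.002,0,0,0,-0.006,-1],[0,0.002,0,0,0,-0.006,-1]]'|grep -v -e eef -e width; python3 -m pendant '[[0,0.001,0,0,0,-0.003,-1],[0,0.002,0,0,0,-0.006,-1],[0,0.002,0,0,0,-0.006,-1]]'|grep -v -e eef -e width; python3 -m pendant '[[0,0.001,0,0,0,-0.003,-1],[0,0.002,0,0,0,-0.006,-1],[0,0.002,0,0,0,-0.006,-1]]'|grep -v -e eef -e width
```

```text
t: 18.52
tool_pos: [0.5253, -0.0375, 0.0839]
contact_force: [-9.6, -2.5, 3.9]
t: 18.77
tool_pos: [0.5266, -0.0374, 0.0839]
contact_force: [-8.4, -3.4, 1.9]
t: 19.02
tool_pos: [0.5277, -0.0371, 0.0839]
contact_force: [-7.6, -1.2, 3.1]
```

```bash
python3 -m pendant '[[0,0.001,0,0,0,-0.002,-1],[0,0.0015,0,0,0,-0.004,-1],[0,0.0015,0,0,0,-0.004,-1]]'|grep -v -e eef -e width; python3 -m pendant '[[0,0.001,0,0,0,-0.002,-1],[0,0.0015,0,0,0,-0.004,-1],[0,0.0015,0,0,0,-0.004,-1]]'|grep -v -e eef -e width
python3 -c "
from g import *
st()
p,W=cap('side');print(find(p,W,'gate_edge'),find(p,W,'gate_push'));cv2.imwrite('pics/s6.png',cv2.resize(p['pixels'][150:260,180:320],None,fx=5,fy=5,interpolation=cv2.INTER_CUBIC))"
```

```text
t: 19.27
tool_pos: [0.5281, -0.037, 0.0838]
contact_force: [-9.4, -1.5, 3.5]
t: 19.52
tool_pos: [0.5289, -0.037, 0.0838]
contact_force: [-11.4, -2.8, 3.2]
t 19.52 p [ 0.5289 -0.037   0.0838] al_tool 0.001 r 0.1726 face gap 0.0021 Fpush 11.61 F [-11.4  -2.8   3.2]
[(0.88, [0.5497, -0.0746, 0.0815]), (0.23, [0.5346, 0.3716, -0.0013])] [(0.71, [0.5418, -0.0403, 0.0702]), (0.37, [0.6018, 0.1036, 0.0043])]
```

View pics/s6.png

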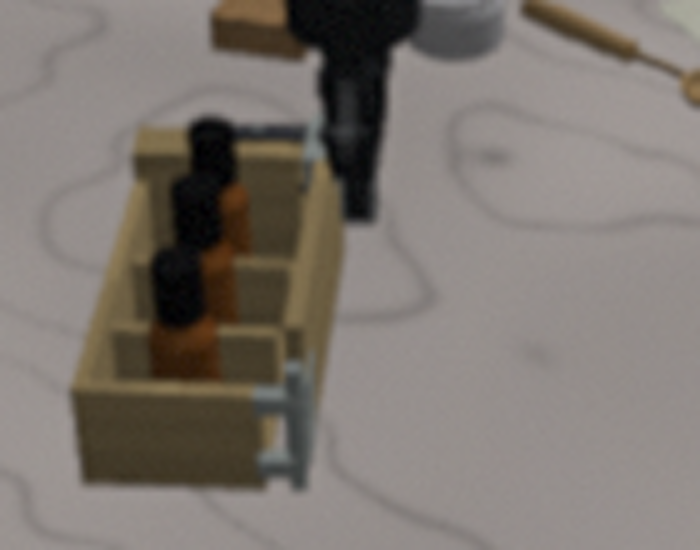

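The gate is nearly flush with the carrier (fingers at about (350,190) in the crop), all bottles are upright, and the view can't tell whether it latched. Continuing in small steps.

```bash
python3 -m pendant '[[0,0.001,0,0,0,-0.002,-1],[0,0.0015,0,0,0,-0.003,-1],[0,0.0015,0,0,0,-0.003,-1]]'|grep -v -e eef -e width; python3 -m pendant '[[0,0.001,0,0,0,-0.002,-1],[0,0.0015,0,0,0,-0.003,-1],[0,0.0015,0,0,0,-0.003,-1]]'|grep -v -e eef -e width
python3 -c "
from g import *
st()"
```

```text
t: 19.92
tool_pos: [0.5295, -0.0369, 0.0837]
contact_force: [-12.3, -2.5, 3.1]
t: 20.17
tool_pos: [0.5297, -0.0367, 0.0836]
contact_force: [-13.1, -2.1, 3.5]
t 20.17 p [ 0.5297 -0.0367  0.0836] al_tool -0.005 r 0.1723 face gap 0.0023 Fpush 13.22 F [-13.1  -2.1   3.5]
```

```bash
python3 -m pendant '[[0,0.0005,0,0,0,0,-1],[0,0.001,0,0,0,0,-1],[0,0.001,0,0,0,0,-1],[0,0.001,0,0,0,0,-1]]'|grep -v -e eef -e width; python3 -m pendant '[[0,0.0005,0,0,0,0,-1],[0,0.001,0,0,0,0,-1],[0,0.001,0,0,0,0,-1],[0,0.001,0,0,0,0,-1]]'|grep -v -e eef -e width;
python3 -c "
from g import *
st()"
```

```text
t: 20.5
tool_pos: [0.5297, -0.0365, 0.0834]
contact_force: [-16.0, -2.6, 4.5]
t: 20.83
tool_pos: [0.5298, -0.0364, 0.0833]
contact_force: [-17.1, -2.0, 5.5]
t 20.83 p [ 0.5298 -0.0364  0.0833] al_tool -0.006 r 0.1721 face gap 0.0022 Fpush 17.2 F [-17.1  -2.    5.5]
```

The tool has stopped moving while the force rises, so this is the hard stop, after the force dip near x = 0.527. I'll ease back to see whether the latch holds.

```bash
python3 -m pendant '[[0,-0.002,0,0,0,0,-1],[0,-0.004,0,0,0,0,-1],[0,-0.006,0,0,0,0,-1],[0,-0.006,0,0,0,0,-1]]'|grep -v -e eef -e width; python3 -m pendant '[[0,-0.002,0,0,0,0,-1],[0,-0.004,0,0,0,0,-1],[0,-0.004,0,0,0,0,-1]]'|grep -v -e eef -e width;python3 -m pendant '[[0,-0.002,0,0,0,0,-1],[0,-0.004,0,0,0,0,-1],[0,-0.004,0,0,0,0,-1]]'|grep -v -e eef -e width
python3 -c "
from g import *
st()
for n in ['side','top']:
  p,W=cap(n);print(find(p,W,'gate_edge'),find(p,W,'gate_push'))"
```

```text
t: 21.17
tool_pos: [0.5278, -0.0366, 0.0833]
contact_force: [-9.7, 0.8, 0.5]
t: 21.42
tool_pos: [0.5276, -0.0371, 0.084]
contact_force: [-4.7, 0.4, -2.9]
t: 21.67
tool_pos: [0.5269, -0.0377, 0.0849]
contact_force: [0.4, 0.3, -0.1]
t 21.67 p [ 0.5269 -0.0377  0.0849] al_tool -0.005 r 0.173 face gap 0.0052 Fpush -0.46 F [ 0.4  0.3 -0.1]
[(0.6, [0.5459, -0.0744, 0.0818])] []
[] []
```

The force fell to zero within 1 mm of backing off, so the gate stays put and looks latched. Withdrawing, then lifting for a check.

```bash
python3 -m pendant '[[0,-0.01,0,0,0,0,-1],[0,-0.03,0,0,0,0,-1],[0,-0.06,0,0,0,0,-1],[0,-0.09,0,0,0,0,-1],[0,-0.1,-0.05,0,0,0,-1],[0,-0.1,-0.11,0,0,0,-1],[0,-0.1,-0.17,0,0,0,-1],[0,-0.1,-0.22,0,0,0,-1]]'; python3 -m pendant '[[0,0,-0.02,0,0,0,-1],[0,0,-0.04,0,0,0,-1],[0,0,-0.04,0,0,0,-1],[0,0,-0.04,0,0,0,-1],[0,0,-0.04,0,0,0,-1]]'
python3 - <<'E'
from g import *
p,W=cap("wrist");p,W=cap("wrist");cv2.imwrite("pics/w7.png",p["pixels"])
print("wrist",find(p,W,"gate_edge"),find(p,W,"gate_push"),find(p,W,"loose_bottle",k=3))
p,W=cap("side");print("side",find(p,W,"gate_edge"),find(p,W,"gate_push"),find(p,W,"loose_bottle",k=3));st()
for al in (0.07,0.03,0,-.03): print(al,(H+.21*u(Y-np.pi/2-al)+.005*u(Y+np.pi-al)).round(4))
E
```

```text
t: 22.63
tool_pos: [0.4658, -0.0436, 0.2187]
eef_rot: [0.671, 0.742, 0.0, 0.001]
contact_force: [0.0, 0.1, -0.2]
width: -0.0003
t: 23.05
tool_pos: [0.4656, -0.0435, 0.2394]
eef_rot: [0.671, 0.742, -0.0, -0.001]
contact_force: [-0.5, -0.7, -0.0]
width: 0.0001
wrist [(0.97, [0.5483, -0.0747, 0.0757])] [] []
side [(0.64, [0.6053, 0.0328, 0.0137]), (0.58, [0.5502, -0.0727, 0.0803])] [(0.86, [0.5434, -0.0419, 0.0689])] [(0.58, [0.3973, 0.3987, 0.0014])]
t 23.5 p [ 0.4662 -0.0436  0.2402] al_tool -0.005 r 0.1728 face gap 0.0661 Fpush 0.27 F [-0.2 -0.4 -0.2]
0.07 [ 0.531  -0.0735]
0.03 [ 0.5394 -0.0733]
0 [ 0.5457 -0.0729]
-0.03 [ 0.5519 -0.0724]
```

View pics/w7.png

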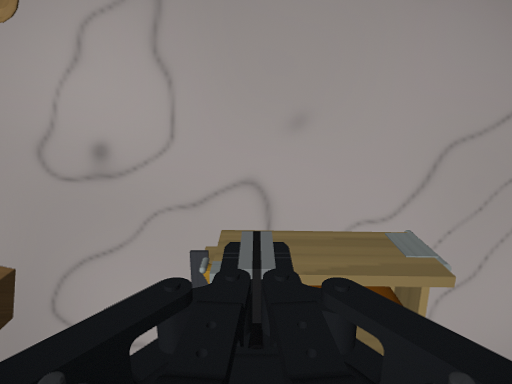

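The gate edge is at x ≈ 0.549, which is the shut angle (≈ -0.01 rad), and it hasn't moved since release. One last look from the side.

Run:
```python
from g import *
p,W=cap("side");cv2.imwrite('pics/s8.png',cv2.resize(p['pixels'][130:260,170:350],None,fx=4,fy=4,interpolation=cv2.INTER_CUBIC))
print(find(p,W,"gate_edge"),find(p,W,"carrier_bottle_a",k=3));print(robot.observe()["t"])
```

```text
[(0.71, [0.548, -0.0737, 0.081])] [(0.7, [0.5975, 0.1058, 0.0043]), (0.52, [0.5295, 0.1298, -0.0013]), (0.45, [0.6077, -0.0271, 0.0121])]
23.65
```

View pics/s8.png

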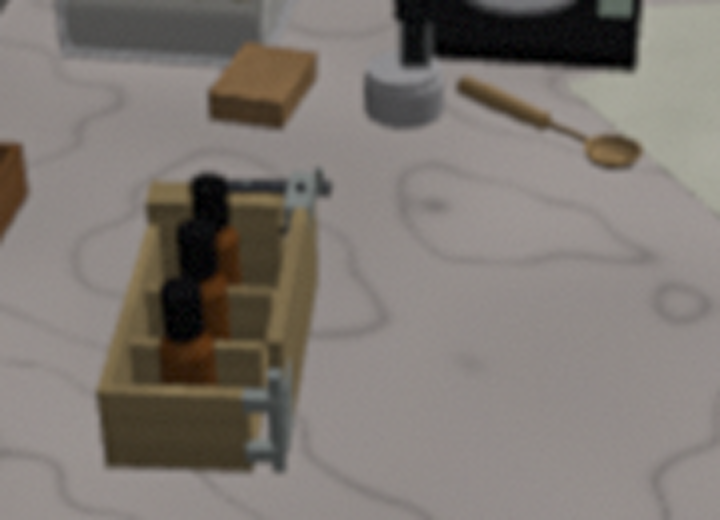

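The crop shows three bottles upright in the compartments at about (210,210), (200,250) and (182,310). The gate is shut with its latch case at the post (300,190), and the hand is clear. Handing in.

```bash
python3 -c "
from station import robot
print(robot.hand_in())"
```

```text
the job is handed in; nothing more can be done
None
```

The bottle is standing upright on the cork pad in the middle compartment, and the gate is shut and appears to be latched. I handed the job in at about 24 s of the 72 s allowed.

- **Bottle:** I gripped it by the cap, lowered it until it touched the pad at the expected height, and let go. The view just after release showed it upright and centred, and the final side view shows all three bottles standing.
- **Gate:** I swung it shut at about 0.6 rad/s or less, then pressed it home in steps of 1–2 mm. The push force rose to about 10 N, dipped near x = 0.527, then climbed to about 17 N at the hard stop, under the 24 N limit.
- **Latch:** When I eased off, the force fell to zero after about 3 mm of travel. About 2 s after I let go, the gate edge still measured x ≈ 0.548–0.550, about -0.01 rad, where an unlatched gate would have been pushed back open. I never saw the tongue itself, so this rests on the force and the gate's position.

**Checks that failed or disagreed:**
- The top camera did not detect the gate points in the later checks.
- The networks gave a few false matches, such as a second "gate edge" at the carrier's middle compartment.
- The last detector calls for the loose bottle missed it, so its final state comes from the picture.
- In the side view the tin, box and spoon look undisturbed. I did not re-measure them, and the candles were not re-checked.

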